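Hang the varnished armature on the drying rack

ROBOT

A 6-joint arm with a two-finger parallel gripper is mounted at the origin on the work surface. World frame = base frame: x ahead of the robot, y to its left, z up, the work surface at z = 0. Lengths are in mm, angles in rad, forces in N, time in s.
With the tool pointing down it reaches from about 275 to 750 mm from the base axis. Payload 10.2 kg.
Tool frame: the origin (TCP) lies where the fingers leave the gripper's body, on its centre line; the fingertips stand 73 mm ahead of it and the grasp point (between the pads) lies 54 mm ahead of it (ctrl.tip_extent is the z of the fingertips in the tool frame, in mm); z points along the fingers, y is the line along which they close (so a half turn about z gives the same grasp; the last joint's range is limited). The gripper opens to 85 mm and grips with 20 to 120 N. Pads are 22 mm wide; open, the fingers measure 114 mm over their backs; the gripper's body (76 mm by 85 mm) begins 54 mm behind the grasp point. The pads swing forward as they close: fully open they stand 13 mm farther back than shut.
Start: joints at [0.98, 0.313, 1.498, -0, 1.331, -0.223], TCP at [188.784, 489.89, 303.894] pointing down, gripper open.
Joint ranges: [-2.94, 2.94], [-0.97, 2.17], [0.19, 2.56], [-1.23, 4.37], [0.02, 3.11], [-2.88, 2.88]. Speed limits (rad/s): [2.39, 2.39, 3.01, 3.14, 3.14, 3.14].

INTERFACE

Orientations are given as a unit quaternion [w, x, y, z].
In Python, from rig import readout, cams, order, ctrl gives the robot as it stands.
- The arm moves only by the shell command python3 -m handwheel 'ROWS' [OPENING] [FORCE]. ROWS is a JSON object with one list for each field, all of the same length, 1 to 8, a row being the entries at one place: dx, dy, dz (the shift in fractions of the full range, 1 being 600 mm), drx, dry, drz (a rotation vector in parts of the range, where 1.0 means 2 rad); each row is the pose to reach, as a shift and turn from the pose commanded when the command began, along the tool's axes at that moment; what a row does not reach only later rows make up. A row lasts 1/10 s, in which the tool goes at most 50 mm and 0.15 rad, less where a joint would pass 70% of its speed; a pose out of reach is approached as far as the arm can. OPENING is the opening from 0.0 (shut) to 1.0 (fully open), set as the command begins (- or left out keeps the last). The fingers move at their own pace and stop on an object; FORCE is the grip in N (left out, the last holds). Time passes only in rows, so rows that do not move let the fingers close. It prints the time, the measured TCP pose, the force, the opening and the grip force at its end. Input that does not fit is refused with a message, and nothing moves.
- readout.sense(): the state, without advancing time (a new reading comes with each control period).
- cams.capture(name): name is "side" or "top" or "wrist"; returns (picture, depth): 480x640x3 uint8, red, green, blue; 480x640 float32, mm along the optical axis (not along the pixel's ray), 0 where there is no reading.
- cams.calibration(name): a dict with "fx", "fy", "cx", "cy" (pixels), "position" and "attitude" of the camera in the world. Camera axes: x right, y down, z forward; pixel columns grow to the right and rows downward; lengths in mm; the calibration is good to about 2 mm. A picture is of the moment at which its call begins: read the wrist's pose just before it. calibration takes no time and is no camera call; for the wrist camera it gives the pose at the moment of the call.
- order.finish_job(): hands the job in; it is judged then, once.
Trained networks look in the newest picture that a camera, given by its name, has taken for a name from the list of things; names that differ only in an ending like _2 or _b are one class to them, and where a whole thing is asked for, a point or a joint stands for the part that bears it (a point fixed in the world has none). Each returns a list of dicts, best first, with "p" (0 to 1); they miss things now and then, are a little off and sometimes report something else, mostly with a low value. They report only what shows in the picture. A call takes as long as a camera call. They do not tell look-alikes from the thing itself.
- cams.trace(target, camera): "pixels" (480x640 bool, what is visible of it) and "bbox" ([left, top, right, bottom] in pixels, round what is visible of it).
- cams.spot_point(target, camera): "uv" ([column, row] in pixels: a listed point, or the origin of a listed thing).
The state is a dict: "time_s": time; "joints": joint angles; "dq": joint speeds; "tau": joint torques, N m; "eef_pos": TCP position; "ee_rot": TCP orientation; "force": force on the tool from outside, world axes, zero at the start; "wrist_torque": the same for the moment, N m; "grip_width": opening from 0.0 (shut) to 1.0 (fully open); "grip_force": force on a finger pad.
Only numpy, scipy, OpenCV 4.12 (cv2) and the standard library are available. Lean on these libraries where they do the work, as an engineer would, in place of code of your own. Each camera call takes 0.05 s, during which the arm holds its last target. There are 200 camera calls.

TASK

Lift the armature with the red tab out of its wooden stand and lower it gently down between the two armatures already hanging on the drying rack, then feel along the bars for the notch of the yellow seat clips and let its cross-bar drop fully home in it. The varnish is fresh: do not press or bump the rack hard, do not shift the hanging neighbours or press against them, and leave the armature hanging there on its own, straight and still.

Things in the scene. Friction and masses are not known exactly. Their poses are not given: they have to be found in the camera images.
- armature: Armature to hang, rigid, 178 mm tall, 0.24 to 0.39 kg. Origin: bottom end of its shaft; z up. Shaft 8 mm diameter to z 14, dark core with copper windings 35 mm diameter z 14 to 70, commutator 20 mm diameter to z 86, thin stem to z 130, steel cross-bar z 130 to 136, red grip tab z 136 to 178. Same after a half turn about z.
- armature_hook (a point): Middle of the underside of the armature's steel cross-bar (z 130 in its frame), the face that rests on the bars. The cross-bar is 86 mm long along the armature's x, 8 mm wide in y; at each end a lip 5 mm thick turns down 14 mm below this face, inner faces at x = +-38 mm. Axes as the armature's.
- armature_tab (a point): Grip point in the red tab on top of the armature (z 160 in its frame, 18 mm below the tab's top). The tab is 10 mm thick in the armature's x, 22 mm wide in y: pinch it across the 10 mm.
- stand: Square wooden block 80 x 80 x 40 mm, origin at the centre of its underside; the armature stands upright in it, its core resting on the top face and 14 mm of shaft in a loose central hole. Lift straight up.
- rack: Fixed blue drying rack; origin on the table under its middle. Two aluminium bars run along its y, centred at x = +-32 mm, each 6 mm thick, 14 mm high, 250 mm long, tops 170 mm up. Armatures hang between the bars, cross-bar along the rack's x, lips outside the bars. It is stiff: forces rise quickly, so touch it slowly; the armature must press on it with less than 25 N.
- rack_mid (a point): Middle of the rack, level with the bar tops (170 mm above the table); axes as the rack's. The armature is fully home when the underside of its cross-bar is at this height.
- clip_zone (a point): 6 mm above rack_mid, level with the tops of the 2 yellow seat clips (one on each bar, abreast, fixed, 48 mm long in y). A notch 11 mm wide in y, down to the bar top, splits each in its middle. The notch middle is not measured: anywhere up to 11 mm along y either side of here. Find it by sight or feel: the cross-bar stands on the clips 6 mm too high; slid along under light load it drops in.
- left_neighbour: Armature with a blue tab, same shape and frame as the one to hang, hanging loose on the bare bars 51 to 54 mm from the rack's middle towards the rack's +y. Must not be moved.
- right_neighbour: The same with a green tab, 51 to 54 mm from the rack's middle towards the rack's -y. Must not be moved.
Mind the look-alikes: they are no part of the job. What is shaped like the armature but pink or purple is not meant.

How it is judged:
By the outcome, as a careful person would: the job done as asked, in the order asked, and still so for the second after the job is handed in, with the robot touching nothing.
It also fails if it takes over 58 s, if anything falls off the work surface, if the arm or the gripper's body presses on something with over 40 N, if the wrist force passes 120 N, or if a joint passes its speed limit or range.

## Working session

There is one attempt and no reset: what is moved stays moved. The work goes in short steps, Python scripts to look and compute and a shell command to move; the robot and the scene stay as the last step left them, time stands still between calls to the robot, and variables do not carry over. Pictures are saved under pics/ and viewed, at most 13 in all, crops included, and the job is handed in when it is done.

```bash
mkdir -p pics; ls; python3 - <<'E'
from rig import readout,cams
import cv2,numpy as np
a=cams.capture("top")[0];b=cams.capture("side")[0]
cv2.imwrite("pics/t1.png",a[...,::-1]);cv2.imwrite("pics/s1.png",b[...,::-1])
for c in("top","side"):
    print(c,cams.calibration(c))
    for n in("armature","armature_tab","armature_hook","rack","rack_mid","clip_zone","left_neighbour","right_neighbour","stand"):
        print(n,[(round(d['p'],2),np.round(d['uv']).tolist()) for d in cams.spot_point(n,c)][:5])
print(readout.sense())
E
```

```text
pics
top {'fx': 510.28366874415104, 'fy': 510.28366874415104, 'cx': 320.04626471860786, 'cy': 239.0990232845663, 'position': array([314.55881676, -85.56917162, 933.89946317]), 'attitude': array([ 0.07003261, -0.69512827,  0.71276079, -0.06216255])}
armature [(0.97, [446.0, 191.0]), (0.77, [365.0, 260.0]), (0.68, [432.0, 263.0]), (0.61, [476.0, 329.0]), (0.41, [262.0, 173.0])]
armature_tab [(0.76, [375.0, 242.0]), (0.69, [505.0, 326.0]), (0.65, [450.0, 246.0]), (0.56, [468.0, 167.0])]
armature_hook [(0.81, [449.0, 251.0]), (0.78, [372.0, 244.0]), (0.75, [500.0, 332.0]), (0.67, [460.0, 173.0])]
rack [(0.63, [237.0, 187.0])]
rack_mid [(0.67, [216.0, 154.0])]
clip_zone [(0.56, [215.0, 158.0])]
left_neighbour [(0.72, [200.0, 191.0])]
right_neighbour [(0.9, [260.0, 174.0])]
stand [(0.8, [429.0, 264.0])]
side {'fx': 447.2526521284154, 'fy': 447.2526521284154, 'cx': 321.27945999731406, 'cy': 246.7811315715175, 'position': array([ 147.94556036, -628.80005318,  635.67747658]), 'attitude': array([-0.42621532,  0.87073883, -0.21709022,  0.11413252])}
armature [(0.96, [342.0, 334.0]), (0.86, [329
[... 522 characters left out ...]
371.0, 382.0])]
{'time_s': 1.0, 'joints': array([ 9.79629326e-01,  3.12897901e-01,  1.49765976e+00,  1.88699601e-06,
        1.33098585e+00, -2.23442107e-01]), 'dq': array([-0.00081942,  0.00131718, -0.00096871, -0.00110573,  0.00098904,
       -0.00111037]), 'tau': array([ 6.34214848e-05, -4.12159252e+01, -2.59906858e+01, -1.29850864e-04,
        4.70541709e-04,  1.08925460e-05]), 'eef_pos': array([188.77774015, 489.90829636, 303.91041407]), 'ee_rot': array([8.89175076e-06, 1.82828493e-01, 9.83144822e-01, 2.29235438e-05]), 'force': array([-0.5845941 , -0.02346545,  0.20758789]), 'wrist_torque': array([0.0029155 , 0.06260424, 0.0379409 ]), 'grip_force': 0.0, 'grip_width': 1.0025530902279396}
```

View pics/t1.png

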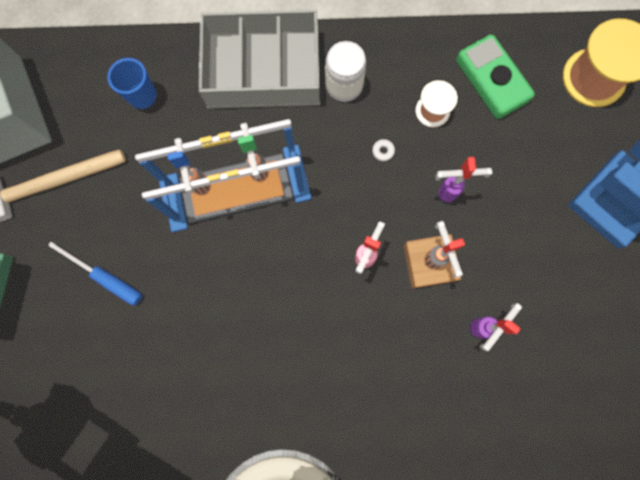

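View pics/s1.png

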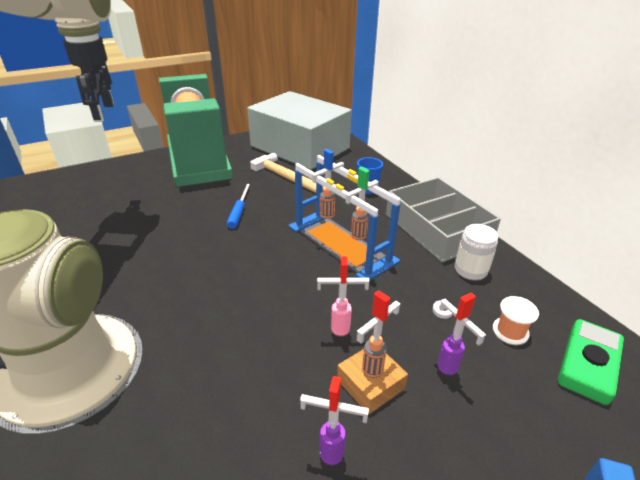

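The red-tabbed candidates in the top view are pink (366,255), purple (451,188), purple (487,328) and a copper-wound dark one in the wooden stand (438,258). The last fits the description: copper windings, standing in the stand. The rack is at (220,175), with its yellow clips at about (215,140) and (223,176). I'll confirm with a crop and measure.

```bash
cat > h.py <<'E'
import numpy as np,cv2
from scipy.spatial.transform import Rotation as R
def rot(q): return R.from_quat([q[1],q[2],q[3],q[0]]).as_matrix()
def onplane(cal,uv,z):
    uv=np.atleast_2d(np.asarray(uv,float))
    d=np.c_[(uv[:,0]-cal['cx'])/cal['fx'],(uv[:,1]-cal['cy'])/cal['fy'],np.ones(len(uv))]@rot(cal['attitude']).T
    p=cal['position']; return p+d*((z-p[2])/d[:,2])[:,None]
def cloud(cal,depth):
    v,u=np.mgrid[:480,:640]
    c=np.stack([(u-cal['cx'])/cal['fx']*depth,(v-cal['cy'])/cal['fy']*depth,depth],-1)
    return c@rot(cal['attitude']).T+cal['position']
def project(cal,P):
    c=(np.atleast_2d(P)-cal['position'])@rot(cal['attitude'])
    return np.c_[c[:,0]/c[:,2]*cal['fx']+cal['cx'],c[:,1]/c[:,2]*cal['fy']+cal['cy']]
def axis(P):
    c,(w,h),a=cv2.minAreaRect(P[:,:2].astype(np.float32))
    if w<h: a+=90
    return np.round(c,1),round(max(w,h),1),round(min(w,h),1),round((a+90)%180-90,2)
E
python3 - <<'E'
from h import *
from rig import cams
im,dp=cams.capture("top");cal=cams.calibration("top")
W=cloud(cal,dp);hsv=cv2.cvtColor(im,cv2.COLOR_RGB2HSV).astype(int);H,S,V=hsv[...,0],hsv[...,1],hsv[...,2]
def reg(m,x0,y0,x1,y1):
    o=np.zeros_like(m);o[y0:y1,x0:x1]=m[y0:y1,x0:x1];return o
ok=dp>0
red=reg(((H<6)|(H>174))&(S>150)&(V>80)&ok,428,225,475,262)
P=W[red];print("tab z",np.percentile(P[:,2],[5,50,95]),"top",axis(P[P[:,2]>190]) )
wh=reg((S<50)&(V>120)&ok,425,215,475,285);P=W[wh]
print("bar z",np.percentile(P[:,2],[5,50,95]));P=P[(P[:,2]>135)&(P[:,2]<172)];print(axis(P))
for n,b in(("barfar",(130,118,300,168)),("barnear",(135,155,305,205))):
    m=reg((S<50)&(V>150)&ok,*b);P=W[m];print(n,np.percentile(P[:,2],[5,50,95]));P=P[(P[:,2]>155)&(P[:,2]<180)]
    if n=="barfar":pass
    print(axis(P))
    c,d=P[:,:2].mean(0),np.linalg.svd(P[:,:2]-P[:,:2].mean(0),full_matrices=False)[2][0];print(c,np.degrees(np.arctan2(d[1],d[0])))
y=reg((H>18)&(H<35)&(S>120)&(V>100)&ok,180,125,270,190)
n,l,st,ce=cv2.connectedComponentsWithStats(y.astype(np.uint8))
for i in range(1,n): print("yel",st[i],np.round(ce[i],1),onplane(cal,ce[i],176).round(1),W[l==i][:,2].mean().round(1))
for nm,lo,hi in(("blue",100,125),("green",45,80)):
    m=reg((H>lo)&(H<hi)&(S>120)&(V>60)&ok,160,120,270,170);P=W[m];P=P[P[:,2]>205];print(nm,len(P),P.mean(0) if len(P) else'')
c1=cv2.resize(im[120:210,130:310],None,fx=4,fy=4,interpolation=cv2.INTER_CUBIC)
c2=cv2.resize(im[150:350,340:540],(400,400),interpolation=cv2.INTER_CUBIC)
cv2.imwrite("pics/c1.png",c1[...,::-1]);cv2.imwrite("pics/c2.png",c2[...,::-1])
E
```

```text
tab z [  2.00893821 202.97530219 205.5617169 ] top (array([ 440.5, -276.2]), 22.0, 9.8, -73.06)
bar z [ -0.19596336 159.9243218  163.65137186]
(array([ 440.8, -276.3]), 85.9, 9.3, 16.16)
barfar [ -1.23456376 168.71820468 176.1751349 ]
(array([604.5,  81.3]), 255.3, 74.4, -83.94)
[613.85555877  63.39235099] 91.87822562257212
barnear [  2.01659645 168.76256021 176.2471396 ]
(array([580.7,  78.8]), 255.2, 70.0, -83.88)
[566.41244864  85.7263849 ] -83.81994344079662
yel [218 131  11   8  48] [223.7 134.3] [[630.5  69.1 176. ]] 105.8
yel [200 135  11   8  53] [205.5 138.6] [[624.   97.7 176. ]] 115.5
yel [203 139  28   9  82] [216.2 143.2] [[615.9  80.7 176. ]] 164.2
yel [232 171   1   1   1] [232. 171.] [[569.6  55.5 176. ]] 4.7
yel [234 171   1   1   1] [234. 171.] [[569.5  52.4 176. ]] 173.0
yel [227 172   3   1   3] [228. 172.] [[568.1  61.7 176. ]] 118.6
yel [229 173   8   3  14] [232.3 173.9] [[564.8  55.  176. ]] 175.6
yel [215 175   2   1   2] [215.5 175. ] [[563.8  81.1 176. ]] 92.1
yel [218 175   1   1   1] [218. 175.] [[563.7  77.2 176. ]] 175.4
yel [210 176   9   4  15] [213.7 177.9] [[559.2  83.9 176. ]] 164.1
blue 135 [580.81986694 131.52277153 214.72743936]
green 52 [600.52253676  26.92190308 212.79389128]
```

View pics/c1.png

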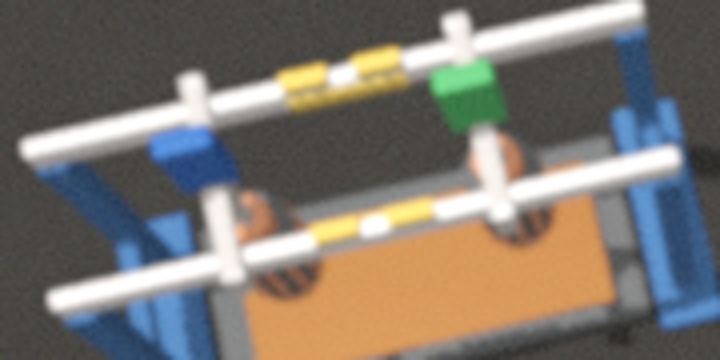

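View pics/c2.png

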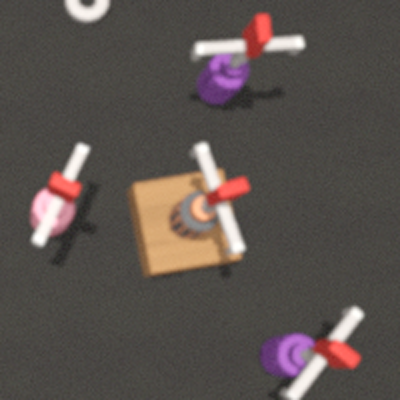

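The crop confirms it. The unit in the wooden stand with copper windings, crop (205,205), is the real one; the others have pink or purple cores. On the rack crop the notches show as gaps at (343,77) and (375,227). Next I'll refine the rack pose and plan a wrist-camera look.

```bash
cat >> h.py <<'E'
def plan(p,yaw,axis_deg=None):
    """relative row from the present pose: tool down, tool y along yaw (deg, mod 180) at TCP p"""
    from rig import readout
    s=readout.sense();A=rot(s['ee_rot']);q=np.radians(yaw)
    best=None
    for k in(0,np.pi):
        y=np.array([np.cos(q+k),np.sin(q+k),0]);z=np.array([0,0,-1.]);B=np.c_[np.cross(y,z),y,z]
        r=R.from_matrix(A.T@B).as_rotvec()
        if best is None or np.linalg.norm(r)<np.linalg.norm(best): best=r
    d=A.T@(np.asarray(p,float)-s['eef_pos'])
    print("t",round(s['time_s'],2),"pos",s['eef_pos'].round(1),"j6",s['joints'][5].round(2),"F",s['force'].round(1),"ROW",d.round(1).tolist(),best.round(3).tolist())
E
python3 - <<'E'
from h import *
from rig import cams,readout
cal=cams.calibration("top")
for uv in((215.7,139.2),(223.7,176.7)): print("notch",onplane(cal,[uv],173)[0].round(1))
E1=onplane(cal,[(135.5,157.5),(290.5,123),(142.5,195),(299.5,159.5)],170).round(1);print(E1,E1.mean(0))
w=cams.calibration("wrist");s=readout.sense();A=rot(s['ee_rot'])
print("cam in tool",(A.T@(w['position']-s['eef_pos'])).round(1),(A.T@rot(w['attitude'])).round(2).tolist(),w['fx'])
plan([592,80,440],6.1);print(A.round(3))
E
```

```text
notch [623.8  82.3 173. ]
notch [561.7  68.9 173. ]
[[598.2 209.5 170. ]
 [648.9 -36.2 170. ]
 [536.5 195.9 170. ]
 [587.5 -49.5 170. ]] [592.775  79.925 170.   ]
cam in tool [ 68.1   0.2 -70.9] [[-0.0, -0.96, -0.27], [1.0, -0.0, -0.0], [0.0, -0.27, 0.96]] 405.7993627869035
t 1.05 pos [188.8 489.9 303.9] j6 -0.22 F [ 0.3 -0.3 -0.1] ROW [-523.6, -237.5, -136.1] [-0.0, 0.0, 1.097]
[[-0.933  0.36  -0.   ]
 [ 0.36   0.933 -0.   ]
 [ 0.    -0.    -1.   ]]
```

Careful with the scale: shifts go in shares of 600 mm and turns go in shares of 2 rad. That gives: -520 mm / 600 = -0.8667, -237 mm / 600 = -0.395, 1 rad / 2 = 0.5.

```bash
python3 -m handwheel '{"dx":[0, -0.0833, -0.8667, -0.8667, -0.8667, -0.8667, -0.8667, -0.8667], "dy":[0, -0.0367, -0.395, -0.395, -0.395, -0.395, -0.395, -0.395], "dz":[-0.0833, -0.1167, -0.11, -0.11, -0.11, -0.11, -0.11, -0.11], "drx":[0, 0, 0, 0, 0, 0, 0, 0], "dry":[0, 0, 0, 0, 0, 0, 0, 0], "drz":[0.05, 0.125, 0.5, 0.5, 0.5, 0.5, 0.5, 0.5]}' 1.0; python3 -c "
from h import *
plan([592,80,370],11.7)"
```

```text
time_s: 1.85
eef_pos: [432.9, 240.5, 370.6]
ee_rot: [0.0, 0.634, 0.774, 0.0]
force: [0.2, 1.3, -0.4]
grip_width: 1.003
grip_force: 0.0
t 1.85 pos [432.9 240.5 370.6] j6 0.07 F [ 0.2  1.3 -0.4] ROW [-188.8, 124.3, 0.7] [0.0, -0.0, -0.006]
```

```bash
python3 -m handwheel '{"dx":[-0.3133, -0.3133, -0.3133, -0.3133, -0.3133, -0.3133], "dy":[0.2067, 0.2067, 0.2067, 0.2067, 0.2067, 0.2067], "dz":[0, 0, 0, 0, 0, 0], "drx":[0, 0, 0, 0, 0, 0], "dry":[0, 0, 0, 0, 0, 0], "drz":[0, 0, 0, 0, 0, 0]}' ; python3 - <<'E'
from h import *
from rig import cams,readout
plan([440.6,-276.2,300],16.5)
cal=cams.calibration("wrist");im,dp=cams.capture("wrist")
cv2.imwrite("pics/w1.png",im[...,::-1]);np.savez("w1.npz",im=im,dp=dp,**cal)
print(cal['position'].round(1),project(cal,[[592.8,79.9,170]]).round(0))
E
```

```text
time_s: 2.45
eef_pos: [592.8, 80.4, 369.1]
ee_rot: [-0.0, 0.633, 0.774, -0.001]
force: [-0.5, 0.2, -0.4]
grip_width: 0.997
grip_force: 0.0
t 2.45 pos [592.8  80.4 369.1] j6 -0.26 F [-0.5  0.2 -0.4] ROW [-319.4, -219.7, 69.4] [-0.001, 0.0, -0.089]
[580.  147.8 440. ] [[315. 224.]]
```

View pics/w1.png

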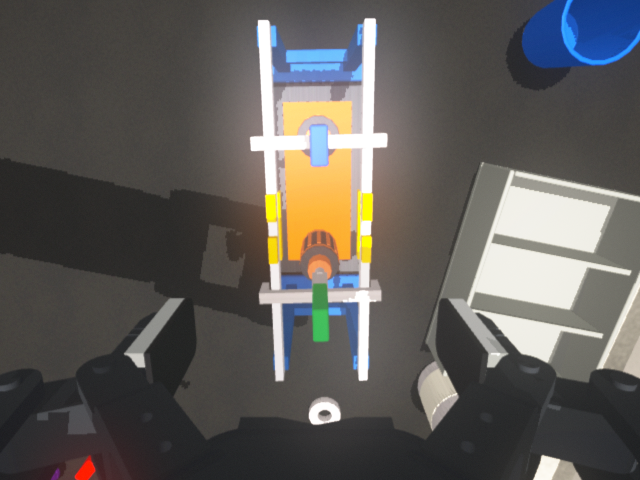

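The wrist view shows the clip halves at (272,207)/(274,249) and (366,207)/(367,248), so the notches are at about (273,229) and (366,228). The blue neighbour is at the top and the green one at the bottom.

```bash
python3 - <<'E'
from h import *
D=np.load("w1.npz");cal={k:D[k] for k in('fx','fy','cx','cy','position','attitude')};im,dp=D['im'],D['dp']
hsv=cv2.cvtColor(im,cv2.COLOR_RGB2HSV).astype(int);H,S,V=hsv[...,0],hsv[...,1],hsv[...,2]
W=cloud(cal,dp)
y=((H>24)&(H<34)&(S>150)&(V>100)&(W[...,2]>172)).astype(np.uint8);y[:,:240]=0;y[:,400:]=0
n,l,st,ce=cv2.connectedComponentsWithStats(y);C=[]
for i in range(1,n):
    if st[i][4]>60:
        P=W[l==i];print(st[i],P.mean(0).round(1));C.append((i))
wh=(S<60)&(V>120)&(W[...,2]>160)&(W[...,2]<172.5);wh[390:]=0
yw=np.zeros((480,640),bool)
L=[]
for a,b in((250,295),(345,385)):
    m=wh.copy();m[:,:a]=0;m[:,b:]=0;P=W[m]
    vx,vy,x0,y0=cv2.fitLine(P[:,:2].astype(np.float32),cv2.DIST_HUBER,0,.01,.01).ravel();L.append((vx,vy,x0,y0));print(np.degrees(np.arctan2(vy,vx)),x0,y0,P[:,2].mean())
th=np.mean([np.arctan2(a[1]*np.sign(a[1]),a[0]*np.sign(a[1])) for a in L]);yaw=th-np.pi/2
ry=np.array([np.cos(th),np.sin(th)]);rx=np.array([ry[1],-ry[0]])
xs=[np.dot(rx,a[2:]) for a in L];print("yaw",np.degrees(yaw),"bar x",xs,"gap",xs[1]-xs[0])
for i in C:
    P=W[l==i][:,:2]@ry;print("clip y range",np.percentile(P,[2,98]).round(1))
for nm,lo,hi in(("blue",100,125),("green",45,80)):
    m=(H>lo)&(H<hi)&(S>120)&(W[...,2]>214)&(W[...,2]<222);P=W[m][:,:2];print(nm,len(P),(P@ry).min().round(1),(P@ry).max().round(1),(P@rx).min().round(1),(P@rx).max().round(1))
np.save("rack.npy",[np.degrees(yaw),np.mean(xs)])
E
```

```text
[362 193  10  28 250] [623.4  99.9 177.8]
[266 195  10  27 259] [561.4  87.1 178.8]
[362 236   9  27 221] [629.6  71.7 176.8]
[268 238   9  26 205] [567.6  58.3 179.4]
-77.848724 559.7289 94.7003 169.98692049261038
-77.79226 621.3358 108.180084 169.92221549231562
yaw 12.179503 bar x [np.float32(567.1096), np.float32(630.17377)] gap 63.064148
clip y range [-42.5 -25.3]
clip y range [-42.6 -25.1]
clip y range [-72.1 -54.4]
clip y range [-72.4 -54.8]Traceback (most recent call last):
  File "<stdin>", line 22, in <module>
    return umr_minimum(a, axis, None, out, keepdims, initial, where)
ValueError: zero-size array to reduction operation minimum which has no identity
```

In the tool's units: -319 mm / 600 = -0.5317, -220 mm / 600 = -0.3667, -0.09 rad / 2 = -0.045.

```bash
python3 -m handwheel '{"dx":[-0.5317, -0.5317, -0.5317, -0.5317, -0.5317, -0.5317, -0.5317, -0.5317], "dy":[-0.3667, -0.3667, -0.3667, -0.3667, -0.3667, -0.3667, -0.3667, -0.3667], "dz":[0, 0, 0, 0, 0, 0, 0, 0], "drx":[0, 0, 0, 0, 0, 0, 0, 0], "dry":[0, 0, 0, 0, 0, 0, 0, 0], "drz":[-0.045, -0.045, -0.045, -0.045, -0.045, -0.045, -0.045, -0.045]}'; python3 -m handwheel '{"dx":[0, 0], "dy":[0, 0], "dz":[0, 0], "drx":[0, 0], "dry":[0, 0], "drz":[0, 0]}' | head -2;  python3 - <<'E'
from h import *
from rig import cams,readout
cal=cams.calibration("wrist");im,dp=cams.capture("wrist")
cv2.imwrite("pics/w2.png",im[...,::-1]);np.savez("w2.npz",im=im,dp=dp,**cal)
hsv=cv2.cvtColor(im,cv2.COLOR_RGB2HSV).astype(int);H,S,V=hsv[...,0],hsv[...,1],hsv[...,2]
W=cloud(cal,dp)
near=np.hypot(W[...,0]-440,W[...,1]+276)<60
P=W[near&((H<6)|(H>174))&(S>150)&(W[...,2]>198)&(W[...,2]<212)];print("tab",P[:,2].mean(),axis(P))
P=W[near&(S<60)&(V>100)&(W[...,2]>154)&(W[...,2]<168)];print("bar",P[:,2].mean(),axis(P))
plan([440.6,-276.2,240],16.5)
E
```

```text
time_s: 3.3
eef_pos: [438.7, -274.6, 370.8]
ee_rot: [0.0, 0.596, 0.803, -0.0]
force: [-0.2, -0.1, -0.1]
grip_width: 1.005
grip_force: 0.0
time_s: 3.5
eef_pos: [439.9, -272.9, 370.6]
tab 204.43844434060858 (array([ 441.7, -274.2]), 22.0, 9.9, -73.78)
bar 162.4167382191791 (array([ 441.9, -274.4]), 85.7, 8.6, 15.87)
t 3.55 pos [ 440.3 -272.4  370.7] j6 -1.07 F [ 0.1  0.1 -0.5] ROW [-3.8, -0.9, 130.7] [0.001, 0.0, 0.006]
```

View pics/w2.png

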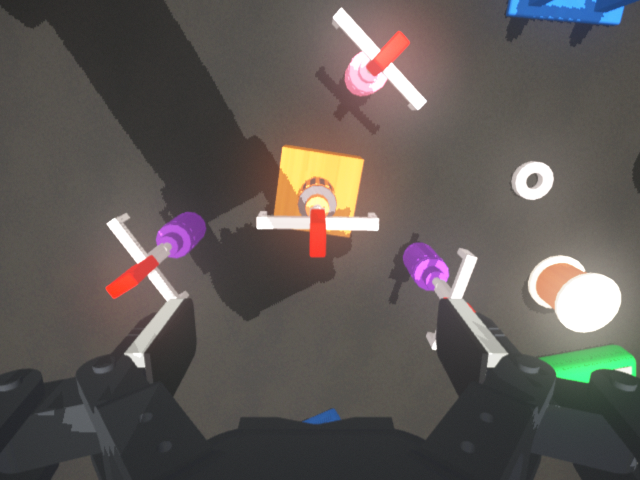

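The view shows the copper-wound armature in its stand at (318,215), with the purple look-alikes well clear to either side. I'll descend with the gripper half open.

In the tool's units: 80 mm / 600 = 0.1333, 40 mm / 600 = 0.0667, 0.01 rad / 2 = 0.005.

```bash
python3 -m handwheel '{"dx":[-0.0033, -0.0033, -0.0033, -0.0033, -0.0033], "dy":[0, 0, 0, 0, 0], "dz":[0.0667, 0.1333, 0.1333, 0.1333, 0.1333], "drx":[0, 0, 0, 0, 0], "dry":[0, 0, 0, 0, 0], "drz":[0.005, 0.005, 0.005, 0.005, 0.005]}' 0.5|head -1; python3 -c "
from h import *
plan([441.7,-274.3,242],16.0)"
```

```text
time_s: 4.05
t 4.05 pos [ 441.4 -275.4  292.8] j6 -1.07 F [-0.2 -0.1  0.5] ROW [1.1, 0.5, 50.8] [0.002, 0.003, 0.005]
```

In the tool's units: 51 mm / 600 = 0.085, 45 mm / 600 = 0.075, 0.005 rad / 2 = 0.0025.

```bash
python3 -m handwheel '{"dx":[0.0017, 0.0017, 0.0017, 0.0017, 0.0017], "dy":[0.0008, 0.0008, 0.0008, 0.0008, 0.0008], "dz":[0.0417, 0.075, 0.085, 0.085, 0.085], "drx":[0, 0, 0, 0, 0], "dry":[0, 0, 0, 0, 0], "drz":[0.0025, 0.0025, 0.0025, 0.0025, 0.0025]}'|head -2;python3 -m handwheel '{"dx":[0.0017, 0.0017, 0.0017, 0.0017, 0.0017, 0.0017], "dy":[0, 0, 0, 0, 0, 0], "dz":[0, 0, 0, 0, 0, 0], "drx":[0, 0, 0, 0, 0, 0], "dry":[0, 0, 0, 0, 0, 0], "drz":[0, 0, 0, 0, 0, 0]}' 0 50; python3 -c "
from h import *
plan([441.7,-274.3,242],16.0)"
```

```text
time_s: 4.55
eef_pos: [441.3, -274.8, 241.0]
time_s: 5.15
eef_pos: [440.8, -273.6, 240.2]
ee_rot: [0.001, 0.602, 0.798, 0.0]
force: [1.1, 2.0, 6.7]
grip_width: 0.112
grip_force: 49.5
t 5.15 pos [ 440.8 -273.6  240.2] j6 -1.06 F [1.1 2.  6.7] ROW [-0.9, 0.7, -1.8] [0.001, 0.001, -0.001]
```

In the tool's units: -212 mm / 600 = -0.3533, -205 mm / 600 = -0.3417.

```bash
python3 -m handwheel '{"dx":[0, 0, 0, 0, 0, 0, 0, 0], "dy":[0, 0, 0, 0, 0, 0, 0, 0], "dz":[-0.0133, -0.0333, -0.0833, -0.15, -0.225, -0.2917, -0.3417, -0.3533], "drx":[0, 0, 0, 0, 0, 0, 0, 0], "dry":[0, 0, 0, 0, 0, 0, 0, 0], "drz":[0, 0, 0, 0, 0, 0, 0, 0]}'; python3 -m handwheel '{"dx":[0, 0], "dy":[0, 0], "dz":[0, 0], "drx":[0, 0], "dry":[0, 0], "drz":[0, 0]}'|head -1;  python3 - <<'E'
from h import *
from rig import cams
a=cams.capture("wrist")[0];b=cams.capture("side")[0]
cv2.imwrite("pics/h1.png",np.hstack([cv2.resize(a,(400,300)),cv2.resize(b,(400,300))])[...,::-1])
plan([595.4,78.8,450],12.15)
E
```

```text
time_s: 5.95
eef_pos: [440.4, -273.4, 455.1]
ee_rot: [0.003, 0.602, 0.798, -0.0]
force: [-0.7, -1.3, -3.5]
grip_width: 0.113
grip_force: 49.0
time_s: 6.15
t 6.25 pos [ 440.4 -273.5  449.7] j6 -1.06 F [ 0.8 -0.6 -2.1] ROW [296.2, 245.7, 0.1] [-0.002, -0.003, 0.066]
```

View pics/h1.png

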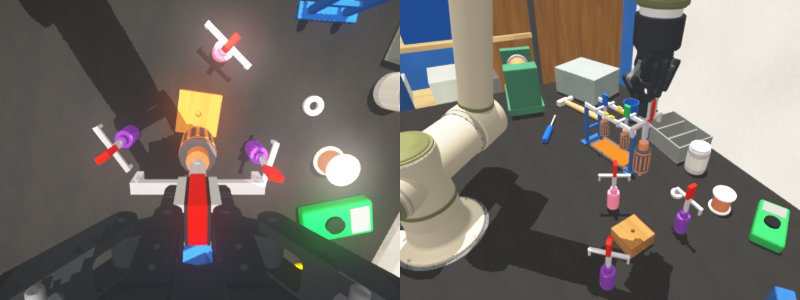

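The armature is held straight, clear of the stand, and the look-alikes are undisturbed. I'll move it over the rack.

In the tool's units: 280 mm / 600 = 0.4667, 258 mm / 600 = 0.43, 0.066 rad / 2 = 0.033.

```bash
python3 -m handwheel '{"dx":[0.05, 0.1167, 0.18, 0.2433, 0.3067, 0.37, 0.43, 0.4667], "dy":[0.0417, 0.0967, 0.15, 0.2033, 0.2567, 0.31, 0.3583, 0.3883], "dz":[-0.0167, -0.0167, -0.0167, -0.0167, -0.0167, -0.0167, -0.0167, -0.0167], "drx":[0, 0, 0, 0, 0, 0, 0, 0], "dry":[0, 0, 0, 0, 0, 0, 0, 0], "drz":[0.005, 0.01, 0.015, 0.02, 0.025, 0.03, 0.033, 0.033]}'|head -2; python3 -m handwheel '{"dx":[0.0133, 0.025, 0.025, 0.025, 0.025], "dy":[0.0117, 0.02, 0.02, 0.02, 0.02], "dz":[0, 0, 0, 0, 0], "drx":[0, 0, 0, 0, 0], "dry":[0, 0, 0, 0, 0], "drz":[0, 0, 0, 0, 0]}'|head -2;  python3 - <<'E'
from h import *
from rig import cams
plan([595.2,79.7,440],12.15)
cal=cams.calibration("wrist");im,dp=cams.capture("wrist")
np.savez("w3.npz",im=im,dp=dp,**cal);cv2.imwrite("pics/w3.png",im[...,::-1])
hsv=cv2.cvtColor(im,cv2.COLOR_RGB2HSV).astype(int);H,S,V=hsv[...,0],hsv[...,1],hsv[...,2]
W=cloud(cal,dp);q=np.radians(12.15);rx=np.array([np.cos(q),np.sin(q)]);ry=np.array([-rx[1],rx[0]])
y=((H>24)&(H<34)&(S>150)&(V>100)&(W[...,2]>165)&(W[...,2]<190)).astype(np.uint8)
n,l,st,ce=cv2.connectedComponentsWithStats(y)
for i in range(1,n):
    if st[i][4]>40:
        P=W[l==i];r=P[:,:2]@ry;print(st[i],P[:,2].mean().round(1),(P[:,:2]@rx).mean().round(1),np.percentile(r,[2,98]).round(1))
for k in('top','side'): cams.capture(k)
E
```

```text
time_s: 7.05
eef_pos: [588.4, 62.8, 459.8]
time_s: 7.55
eef_pos: [596.1, 75.8, 461.6]
t 7.55 pos [596.1  75.8 461.6] j6 -0.28 F [ 0.2 -0.5 -1.8] ROW [4.0, -0.1, 21.6] [0.0, 0.0, -0.001]
[284 169   3  43  79] 168.5 571.3 [-63.  -25.8]
[345 168   2  53  96] 168.7 626.0 [-70.5 -25.5]
[275 170   8  21 143] 176.7 566.8 [-42.  -25.2]
[348 170   8  20 148] 176.5 630.3 [-42.1 -25.3]
[277 203   7  15  75] 176.6 567.1 [-65.9 -54.4]
[348 203   7  19 133] 176.6 630.7 [-71.  -54.7]
```

View pics/w3.png

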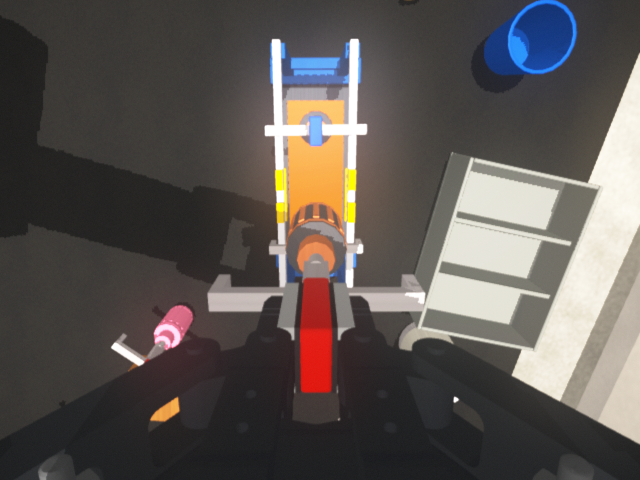

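The wrist view shows the held cross-bar at (316,294), parallel to the rack, with the clips ahead of it at (280,192) and (351,192). I'll measure the cross-bar in the same picture, so that camera bias cancels.

```bash
python3 - <<'E'
from h import *
D=np.load("w3.npz");cal={k:D[k] for k in('fx','fy','cx','cy','position','attitude')};im,dp=D['im'],D['dp']
W=cloud(cal,dp);q=np.radians(12.15);rx=np.array([np.cos(q),np.sin(q)]);ry=np.array([-rx[1],rx[0]])
hsv=cv2.cvtColor(im,cv2.COLOR_RGB2HSV).astype(int);S,V=hsv[...,1],hsv[...,2]
m=np.zeros((480,640),bool);m[270:320,200:285]=1;m[270:320,350:435]=1
m&=(W[...,2]>360)&(W[...,2]<400)
P=W[m];print(len(P),np.percentile(P[:,2],[5,50,95,99]).round(1))
top=P[P[:,2]>np.percentile(P[:,2],95)-2.0];print(axis(top),"rx",(top[:,:2]@rx).min(),(top[:,:2]@rx).max())
for s in(0,1):
    t=top[((top[:,:2]@rx)>597)==bool(s)];print(s,np.percentile(t[:,:2]@ry,[3,97]).round(1),t[:,2].mean().round(1))
tcp=np.array([596.1,75.8]);print("tcp rx,ry",tcp@rx,tcp@ry)
print("tcp target for hook notch",rx*598.65+ry*-48.35)
E
```

```text
3540 [370.  383.9 385.6 399.3]
(array([595.8,  78.9]), 86.2, 16.8, 12.01) rx 555.9743020029628 642.2036668227909
0 [-56.1 -44.3] 385.3
1 [-56.2 -44.5] 385.2
tcp rx,ry 598.7010822960468 -51.36014074690918
tcp target for hook notch [595.41651233  78.73196203]
```

```bash
python3 - <<'E'
from h import *
D=np.load("w3.npz");cal={k:D[k] for k in('fx','fy','cx','cy','position','attitude')};dp=D['dp']
W=cloud(cal,dp);q=np.radians(12.15);rx=np.array([np.cos(q),np.sin(q)]);ry=np.array([-rx[1],rx[0]])
for c in(225,250,400):
    for r in range(276,320,2):
        p=W[r,c];print(c,r,(p[:2]@ry).round(1),p[2].round(1),end=' | ')
    print()
E
```

```text
225 276 -49.0 365.8 | 225 278 -48.2 370.0 | 225 280 -48.6 371.4 | 225 282 -48.0 374.9 | 225 284 -49.3 374.1 | 225 286 -49.7 375.3 | 225 288 -48.8 379.3 | 225 290 -48.8 381.5 | 225 292 -48.5 384.0 | 225 294 -48.7 385.6 | 225 296 -50.2 384.1 | 225 298 -51.0 384.1 | 225 300 -51.6 384.7 | 225 302 -52.8 384.1 | 225 304 -53.4 384.7 | 225 306 -54.1 385.0 | 225 308 -55.3 384.3 | 225 310 -56.4 383.8 | 225 312 17.2 532.5 | 225 314 -252.6 0.7 | 225 316 -255.1 1.9 | 225 318 -259.3 0.1 | 
250 276 -193.4 2.2 | 250 278 -196.6 1.7 | 250 280 -200.1 0.6 | 250 282 -202.5 2.0 | 250 284 -206.3 0.3 | 250 286 -209.2 0.5 | 250 288 -48.9 379.2 | 250 290 -48.6 381.9 | 250 292 -48.7 383.6 | 250 294 -49.3 384.2 | 250 296 -50.6 383.3 | 250 298 -50.8 384.7 | 250 300 -51.3 385.6 | 250 302 -52.8 384.1 | 250 304 -53.5 384.4 | 250 306 -54.6 384.1 | 250 308 -54.8 385.3 | 250 310 -56.5 383.7 | 250 312 -249.1 1.5 | 250 314 -252.7 0.7 | 250 316 -255.5 1.4 | 250 318 -259.1 0.5 | 
400 276 -194.2 1.5 | 400 278 -196.8 2.5 | 400 280 -201.1 -0.7 | 400 282 -203.9 -0.2 | 400 284 -205.9 2.2 | 400 286 -209.1 1.9 | 400 288 -49.0 379.4 | 400 290 -48.7 382.0 | 400 292 -48.9 383.4 | 400 294 -49.9 383.2 | 400 296 -50.3 384.2 | 400 298 -51.0 384.6 | 400 300 -52.0 384.3 | 400 302 -52.7 384.5 | 400 304 -53.9 383.8 | 400 306 -54.5 384.5 | 400 308 -55.5 384.3 | 400 310 -56.9 383.2 | 400 312 -249.5 1.6 | 400 314 -252.3 2.3 | 400 316 -256.1 1.1 | 400 318 -260.1 -0.5 |
```

Bar centre is at ry −52.65 and the notch at −48.35, so TCP target (594.75, 79.9). I'll align first, then descend.

In the tool's units: 4 mm / 600 = 0.0067, 2 mm / 600 = 0.0033.

```bash
python3 -m handwheel '{"dx":[0.0033, 0.0067, 0.0067, 0.0067], "dy":[0, 0, 0, 0], "dz":[0, 0, 0, 0], "drx":[0, 0, 0, 0], "dry":[0, 0, 0, 0], "drz":[0, 0, 0, 0]}'|head -2; python3 -c "
from h import *
plan([594.75,79.93,282],12.15)"
```

```text
time_s: 8.1
eef_pos: [595.4, 80.9, 461.4]
t 8.1 pos [595.4  80.9 461.4] j6 -0.27 F [-0.5 -0.3 -2.5] ROW [-0.8, -0.9, 179.4] [-0.0, 0.0, 0.0]
```

In the tool's units: 176 mm / 600 = 0.2933, 170 mm / 600 = 0.2833.

```bash
python3 -m handwheel '{"dx":[-0.0013, -0.0013, -0.0013, -0.0013, -0.0013, -0.0013, -0.0013, -0.0013], "dy":[-0.0015, -0.0015, -0.0015, -0.0015, -0.0015, -0.0015, -0.0015, -0.0015], "dz":[0.025, 0.0667, 0.1167, 0.1667, 0.2167, 0.2583, 0.2833, 0.2933], "drx":[0, 0, 0, 0, 0, 0, 0, 0], "dry":[0, 0, 0, 0, 0, 0, 0, 0], "drz":[0, 0, 0, 0, 0, 0, 0, 0]}'|head -4; python3 -m handwheel '{"dx":[0, 0, 0], "dy":[0, 0, 0], "dz":[0, 0, 0], "drx":[0, 0, 0], "dry":[0, 0, 0], "drz":[0, 0, 0]}'|head -4;python3 -c "
from h import *
plan([594.75,79.93,268],12.15)"
```

```text
time_s: 8.9
eef_pos: [594.4, 79.8, 283.8]
ee_rot: [-0.001, 0.628, 0.778, -0.001]
force: [1.3, 0.1, -1.8]
time_s: 9.2
eef_pos: [595.0, 79.8, 286.5]
ee_rot: [0.001, 0.628, 0.778, 0.001]
force: [-0.2, -0.1, -3.4]
t 9.2 pos [595.   79.8 286.5] j6 -0.27 F [-0.2 -0.1 -3.4] ROW [0.2, -0.3, 18.5] [0.002, 0.001, -0.0]
```

In the tool's units: 22 mm / 600 = 0.0367, 19 mm / 600 = 0.0317.

```bash
python3 -m handwheel '{"dx":[0, 0, 0, 0, 0, 0], "dy":[0, 0, 0, 0, 0, 0], "dz":[0.0083, 0.0167, 0.025, 0.0317, 0.0367, 0.0367], "drx":[0, 0, 0, 0, 0, 0], "dry":[0, 0, 0, 0, 0, 0], "drz":[0, 0, 0, 0, 0, 0]}'|head -4; python3 - <<'E'
from h import *
from rig import cams
plan([594.75,79.93,260],12.15)
cal=cams.calibration("wrist");im,dp=cams.capture("wrist");np.savez("w4.npz",im=im,dp=dp,**cal)
a=cams.capture("side")[0]
cv2.imwrite("pics/w4.png",np.hstack([im[120:360,170:470],cv2.resize(a[130:280,270:420],(240,240))])[...,::-1].repeat(1,0))
E
```

```text
time_s: 9.8
eef_pos: [594.6, 79.8, 262.9]
ee_rot: [-0.0, 0.628, 0.778, -0.0]
force: [1.4, 1.1, -3.0]
t 9.8 pos [594.6  79.8 262.9] j6 -0.27 F [ 1.4  1.1 -3. ] ROW [0.1, 0.1, 2.9] [-0.001, -0.0, -0.0]
```

View pics/w4.png

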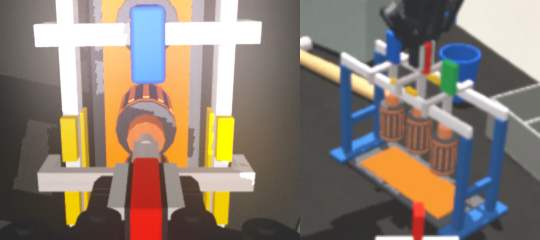

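The held cross-bar sits over the clip gap, crop (145,178), with its lips outside both bars. The side crop shows it hanging clear between its neighbours. I'll lower it slowly and watch the force.

In the tool's units: 2.3 mm / 600 = 0.0038, 2 mm / 600 = 0.0033.

```bash
python3 -m handwheel '{"dx":[0, 0, 0, 0, 0], "dy":[0, 0, 0, 0, 0], "dz":[0.0008, 0.0017, 0.0025, 0.0033, 0.0038], "drx":[0, 0, 0, 0, 0], "dry":[0, 0, 0, 0, 0], "drz":[0, 0, 0, 0, 0]}'|sed -n '1,2p;4p'; python3 -m handwheel '{"dx":[0, 0, 0], "dy":[0, 0, 0], "dz":[0.0007, 0.0013, 0.0013], "drx":[0, 0, 0], "dry":[0, 0, 0], "drz":[0, 0, 0]}'|sed -n '1,2p;4p'
```

```text
time_s: 10.4
eef_pos: [594.7, 79.8, 261.1]
force: [0.4, 0.1, -3.0]
time_s: 10.7
eef_pos: [594.7, 79.8, 260.2]
force: [-0.1, -0.2, -2.1]
```

In the tool's units: 0.8 mm / 600 = 0.0013, 0.4 mm / 600 = 0.0007.

```bash
python3 -m handwheel '{"dx":[0, 0, 0], "dy":[0, 0, 0], "dz":[0.0007, 0.0013, 0.0013], "drx":[0, 0, 0], "dry":[0, 0, 0], "drz":[0, 0, 0]}'|sed -n '1,2p;4p'
```

```text
time_s: 11.0
eef_pos: [594.7, 79.8, 259.4]
force: [0.4, 0.2, -2.1]
```

In the tool's units: 0.8 mm / 600 = 0.0013, 0.4 mm / 600 = 0.0007.

```bash
python3 -m handwheel '{"dx":[0, 0, 0], "dy":[0, 0, 0], "dz":[0.0007, 0.0013, 0.0013], "drx":[0, 0, 0], "dry":[0, 0, 0], "drz":[0, 0, 0]}'|sed -n '1,2p;4p'
```

```text
time_s: 11.3
eef_pos: [594.7, 79.8, 258.6]
force: [0.2, -0.6, -2.5]
```

In the tool's units: 0.8 mm / 600 = 0.0013, 0.4 mm / 600 = 0.0007.

```bash
python3 -m handwheel '{"dx":[0, 0, 0], "dy":[0, 0, 0], "dz":[0.0007, 0.0013, 0.0013], "drx":[0, 0, 0], "dry":[0, 0, 0], "drz":[0, 0, 0]}'|sed -n '1,2p;4p'
```

```text
time_s: 11.6
eef_pos: [594.7, 79.8, 257.8]
force: [-0.2, 0.3, -2.7]
```

In the tool's units: 1.2 mm / 600 = 0.002, 0.8 mm / 600 = 0.0013.

```bash
python3 -m handwheel '{"dx":[0, 0, 0, 0], "dy":[0, 0, 0, 0], "dz":[0.0007, 0.0013, 0.002, 0.002], "drx":[0, 0, 0, 0], "dry":[0, 0, 0, 0], "drz":[0, 0, 0, 0]}'|sed -n '1,2p;4p'
```

```text
time_s: 12.0
eef_pos: [594.7, 79.8, 256.6]
force: [-0.4, -0.0, -3.0]
```

In the tool's units: 1 mm / 600 = 0.0017, 0.8 mm / 600 = 0.0013.

```bash
python3 -m handwheel '{"dx":[0, 0, 0, 0], "dy":[0, 0, 0, 0], "dz":[0.0007, 0.0013, 0.0017, 0.0017], "drx":[0, 0, 0, 0], "dry":[0, 0, 0, 0], "drz":[0, 0, 0, 0]}'|sed -n '1,2p;4p'
```

```text
time_s: 12.4
eef_pos: [594.7, 79.8, 255.7]
force: [-0.3, 0.6, -2.1]
```

In the tool's units: 0.6 mm / 600 = 0.001, 0.3 mm / 600 = 0.0005.

```bash
python3 -m handwheel '{"dx":[0, 0, 0], "dy":[0, 0, 0], "dz":[0.0005, 0.001, 0.001], "drx":[0, 0, 0], "dry":[0, 0, 0], "drz":[0, 0, 0]}'|sed -n '1,2p;4p'
```

```text
time_s: 12.7
eef_pos: [594.7, 79.8, 255.1]
force: [0.3, -0.6, -2.3]
```

In the tool's units: 0.6 mm / 600 = 0.001, 0.3 mm / 600 = 0.0005.

```bash
python3 -m handwheel '{"dx":[0, 0, 0], "dy":[0, 0, 0], "dz":[0.0005, 0.001, 0.001], "drx":[0, 0, 0], "dry":[0, 0, 0], "drz":[0, 0, 0]}'|sed -n '1,2p;4p'
```

```text
time_s: 13.0
eef_pos: [594.7, 79.8, 254.5]
force: [0.3, 0.3, -2.5]
```

In the tool's units: 0.5 mm / 600 = 0.0008, 0.3 mm / 600 = 0.0005.

```bash
python3 -m handwheel '{"dx":[0, 0, 0], "dy":[0, 0, 0], "dz":[0.0005, 0.0008, 0.0008], "drx":[0, 0, 0], "dry":[0, 0, 0], "drz":[0, 0, 0]}'|sed -n '1,2p;4p'
```

```text
time_s: 13.3
eef_pos: [594.8, 79.8, 254.2]
force: [-0.8, 0.1, -0.8]
```

```bash
python3 -m handwheel '{"dx":[0, 0, 0], "dy":[0, 0, 0], "dz":[0.0003, 0.0005, 0.0005], "drx":[0, 0, 0], "dry":[0, 0, 0], "drz":[0, 0, 0]}'|sed -n '1,2p;4p'; python3 - <<'E'
from h import *
from rig import cams
cal=cams.calibration("wrist");im,dp=cams.capture("wrist")
W=cloud(cal,dp);q=np.radians(12.15);rx=np.array([np.cos(q),np.sin(q)]);ry=np.array([-rx[1],rx[0]])
hsv=cv2.cvtColor(im,cv2.COLOR_RGB2HSV).astype(int);S=hsv[...,1]
X=W[...,:2]@rx-598.65;Y=W[...,:2]@ry+48.35
m=(abs(Y)<12)&(abs(X)<45)&(abs(X)>24)&(W[...,2]>174)&(W[...,2]<186)&(S<60)
for s in(-1,1):
    k=m&(X*s>36);print(s,k.sum(),np.percentile(Y[k],[2,98]).round(1),np.percentile(W[k][:,2],[50,95]).round(1),np.percentile(X[k]*s,99).round(1))
a=cams.capture("side")[0]
cv2.imwrite("pics/w5.png",cv2.resize(im[200:400,170:470],None,fx=2,fy=2)[...,::-1])
E
```

```text
time_s: 13.6
eef_pos: [594.8, 79.8, 254.1]
force: [-2.4, 0.3, 3.7]
-1 362 [-3.9  4.3] [176.7 177.8] 43.0
1 370 [-3.8  4.1] [176.6 177.7] 42.9
```

View pics/w5.png

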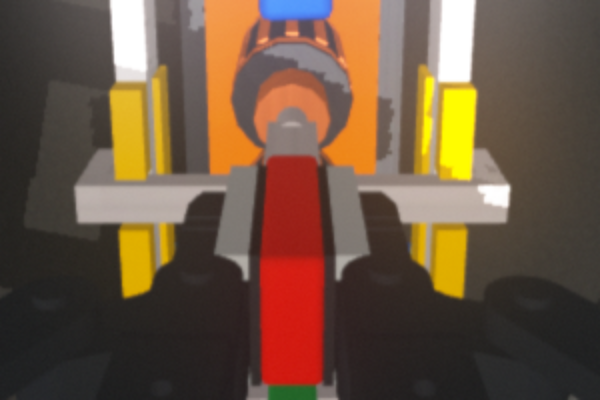

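The cross-bar lies between the yellow halves, flush with the clip tops (top at 176.7 mm, so the underside is at about 170). It is centred and under light load. I'll release and retreat straight up.

In the tool's units: -0.2 mm / 600 = -0.0003.

```bash
python3 -m handwheel '{"dx":[0, 0], "dy":[0, 0], "dz":[-0.0003, -0.0003], "drx":[0, 0], "dry":[0, 0], "drz":[0, 0]}' | sed -n '1,2p;4p'; python3 -m handwheel '{"dx":[0, 0, 0, 0, 0], "dy":[0, 0, 0, 0, 0], "dz":[0, 0, 0, 0, 0], "drx":[0, 0, 0, 0, 0], "dry":[0, 0, 0, 0, 0], "drz":[0, 0, 0, 0, 0]}' 0.4; python3 -m handwheel '{"dx":[0, 0, 0, 0, 0, 0, 0, 0], "dy":[0, 0, 0, 0, 0, 0, 0, 0], "dz":[-0.005, -0.0167, -0.0417, -0.0833, -0.1333, -0.1833, -0.1967, -0.1967], "drx":[0, 0, 0, 0, 0, 0, 0, 0], "dry":[0, 0, 0, 0, 0, 0, 0, 0], "drz":[0, 0, 0, 0, 0, 0, 0, 0]}'; python3 - <<'E'
from h import *
from rig import cams
cal=cams.calibration("wrist");im,dp=cams.capture("wrist")
W=cloud(cal,dp);q=np.radians(12.15);rx=np.array([np.cos(q),np.sin(q)]);ry=np.array([-rx[1],rx[0]])
hsv=cv2.cvtColor(im,cv2.COLOR_RGB2HSV).astype(int);H,S=hsv[...,0],hsv[...,1]
X=W[...,:2]@rx-598.65;Y=W[...,:2]@ry+48.35;Z=W[...,2]
for s in(-1,1):
    k=(abs(Y)<12)&(X*s>36)&(X*s<46)&(Z>173)&(Z<190)&(S<60);print(s,k.sum(),np.percentile(Y[k],[2,98]).round(1),np.median(Z[k]).round(1))
k=((H<6)|(H>174))&(S>150)&(Z>213)&(Z<224)&(abs(X)<20);print("tab top",k.sum(),X[k].mean(),Y[k].mean(),Z[k].mean())
cv2.imwrite("pics/w6.png",im[...,::-1])
E
```

```text
time_s: 13.9
eef_pos: [594.8, 79.8, 254.1]
force: [-2.0, 0.4, 3.8]
time_s: 14.4
eef_pos: [594.8, 79.8, 253.8]
ee_rot: [-0.0, 0.628, 0.778, -0.0]
force: [0.3, -0.5, -0.1]
grip_width: 0.4
grip_force: 0.0
time_s: 15.2
eef_pos: [594.8, 79.8, 372.9]
ee_rot: [0.001, 0.628, 0.778, 0.001]
force: [0.3, 0.9, -1.3]
grip_width: 0.401
grip_force: 0.0
-1 132 [-3.7  4.3] 176.7
1 128 [-3.7  4.2] 176.6
tab top 628 -0.034388992752425455 0.836189805373239 218.5576360799694
```

View pics/w6.png

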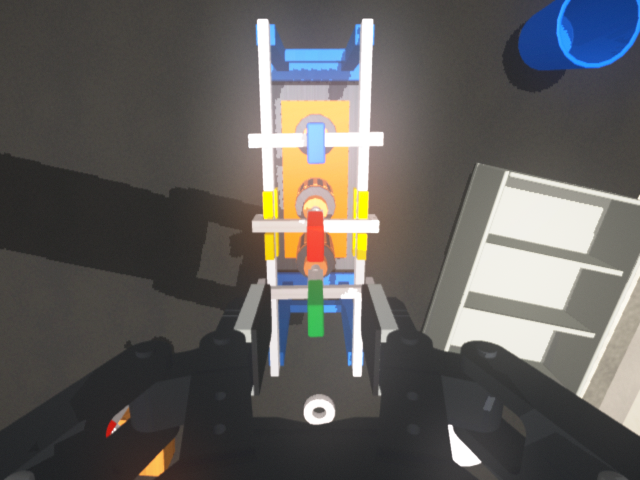

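The red-tab armature hangs in the notch at (316,224), straight, with blue (316,141) and green (316,292) where they were. Handing in.

```bash
python3 -m handwheel '{"dx":[0, 0, 0, 0, 0, 0], "dy":[0, 0, 0, 0, 0, 0], "dz":[0, 0, 0, 0, 0, 0], "drx":[0, 0, 0, 0, 0, 0], "dry":[0, 0, 0, 0, 0, 0], "drz":[0, 0, 0, 0, 0, 0]}'|head -1; python3 -c "
from rig import order
print(order.finish_job())"
```

```text
time_s: 15.85
the job is handed in; nothing more can be done
None
```

The red-tab armature is hanging fully home in the clip notch on the drying rack, straight and released. The neighbours look unmoved, the highest force I read on the rack was about 7 N, and I handed the job in at about 16 s. I found the notch by sight, and the cross-bar went straight in, so I never had to feel along the bars for it.

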